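Change the battery pack: from stack magazine to push-push bay

ROBOT

A 7-joint arm with a two-finger parallel gripper is mounted at the origin on a cart in front of the work surface, level with it; the furniture and walls round the work are solid. World frame = base frame: x ahead of the robot, y to its left, z up, the work surface at z = 0. Lengths are in mm, angles in rad, forces in N, time in s.
With the tool pointing down it reaches from about 400 to 875 mm from the base axis. Payload 4.4 kg.
Tool frame: the origin (TCP) lies at the very end of the fingers, on their centre line; the grasp point (between the pads) lies 19 mm behind it; z points along the fingers, y is the direction in which the jaws open and shut (so a half turn about z gives the same grasp; the last joint's range is limited). The gripper opens to 85 mm and grips with 20 to 120 N. Pads are 22 mm wide; open, the fingers measure 114 mm over their backs; the gripper's body (76 mm by 85 mm) begins 54 mm behind the grasp point. The pads swing forward as they close: fully open they stand 13 mm farther back than shut.
Start: joints at [-0.066, 0.628, 0.038, 1.517, -0.027, 0.996, -0.02], TCP at [650.014, 0.027, 231.313] pointing down, gripper open.
Joint ranges: [-3.06, 3.06], [-0.37, 2.12], [-1.25, 1.32], [0.18, 2.47], [-1.1, 4.24], [0.23, 1.98], [-2.94, 2.94]. Speed limits (rad/s): [2.57, 2.57, 3.14, 3.14, 3.14, 3.14, 3.14].

INTERFACE

Orientations are given as [roll, pitch, yaw] about the fixed x, y, z axes, in that order (R = Rz(yaw) Ry(pitch) Rx(roll)).
In Python, from cell import ctrl gives the robot as it stands.
- The arm moves only by the shell command python3 -m pendant 'ROWS'. ROWS is JSON, a list of rows, each a list of 7 numbers: the shift along the world's x, y, z in m, then the turn, a rotation vector about the world's x, y, z in rad, then the opening, from -1 (shut) to 1 (fully open). A call has 1 to 8 rows; each row is the pose to reach, as a shift and turn from the pose commanded when the call began; what a row does not reach only later rows make up. A row lasts 1/10 s, in which the tool goes at most 50 mm and 8.59 degrees, less where a joint would pass 70% of its speed; a pose out of reach is approached as far as the arm can. A call with a gripper value outside its range is refused whole. The fingers move at their own pace and stop on an object; the grip force is fixed at half the most. Time passes only in rows, so rows that repeat a pose let the fingers close. It gives the time, the measured TCP pose, the force and the opening at its end, in the units of the state.
- ctrl.read_state(): the state, without advancing time (a new reading comes with each control period).
- ctrl.get_image(name): name is "scene" or "side" or "wrist"; returns the picture (400x640x3 uint8, blue, green, red); there is no depth.
- ctrl.get_calibration(name): a dict with "fx", "fy", "cx", "cy" (pixels), "R" (3x3) and "t" (3): a world point X has camera coordinates R X + t. Camera axes: x right, y down, z forward; pixel columns grow to the right and rows downward; lengths in mm; the calibration is good to about 2 mm. A picture is of the moment at which its call begins: read the wrist's pose just before it. get_calibration takes no time and is no camera call; for the wrist camera it gives the pose at the moment of the call.
- ctrl.finish_job(): hands the job in, once; it reports no verdict.
The state is a dict: "clock": time; "qpos": joint angles; "qd": joint speeds; "tau": joint torques, N m; "eef_pos": TCP position; "tool_rot": TCP orientation; "force": force on the tool from outside, world axes, zero at the start; "torque": the same for the moment, N m; "width": finger opening in mm.
Only numpy, scipy, OpenCV 4.12 (cv2) and the standard library are available. Lean on these libraries where they do the work, as an engineer would, in place of code of your own. Each camera call takes 0.05 s, during which the arm holds its last target. There are 200 camera calls.

TASK

Change the battery of the bench power unit. Push the spent pack in once more so that the catch lets it out, take it out and lay it flat on the desk or mat; then draw the lowest pack sideways out of the raked magazine, from under the others, and push it into the bay, contact end first and contacts up, until the catch holds it. Do not lift the other packs (they drop a place by themselves and stay in the magazine), and leave the other things where they are.

Things in the scene. Friction and masses are not known exactly. Their poses are not given: they have to be found in the camera images.
- magazine: Raked stack magazine of white-painted sheet metal, fixed, holding 4 battery packs flat on one another. Origin: on the desk under the middle of the lowest pack's place; +x from mouth to back: packs are drawn out towards -x. Floor 8 mm above the desk, 44 mm wide under the pack's nose. Cheeks 88 mm high, outer faces at y = +-34.5 mm, begin at x = -26 mm; foot flange 86 wide, 3 high, from x = -27 mm; back end x = 155 mm.
- magazine_nose (a point): Centre of the free nose of the lowest pack as it lies in the magazine: x = -43 mm, 18 mm above the desk. The stack leans back, each pack 24 mm further to +x than the one below, so the front 24 mm of the lowest (x -55 to -31 mm) are free on top and at both sides. Drawing it takes 3 to 8 N; it is clear after moving 112 mm, and the others then drop one place by themselves.
- magazine_gate (a point): Middle of the lower edge of the magazine's gate (x = -56 mm, 33 mm above the desk): a steel tongue 28 mm wide, sloping up and back over the lowest pack's nose to a crossbar (full width, x -26 to -7 mm, 58 to 70 mm above the desk). It lets one pack out beneath it and holds back the rest.
- pack_1: The lowest pack in the magazine: flat grey battery pack, 110 (its x) x 60 (y) x 20 mm (z), about 150 g. Origin: centre of its underside. At its -x end the top face bears a strip of brass contacts (this end looks out of the magazine's mouth); at its +x end (tail) are a dark ribbed thumb pad and ribbed sides. It can be gripped across its 60 mm sides anywhere along its length.
- pack_2: Second pack from below, same make, resting on pack_1, 24 mm further back. Origin and axes as pack_1.
- pack_3: Third pack from below, as pack_2, 24 mm further back again.
- pack_4: Top pack, as pack_2, 24 mm further back again; its top lies 88 mm above the desk.
- pack_1_contacts (a point): Middle of the end face of pack_1 at its contact end (pack x = -55 mm, 10 mm above its underside).
- pack_1_tail (a point): Middle of the end face of pack_1 at its tail (pack x = +55 mm, 10 mm above its underside).
- power_unit: Low grey bench power unit with a battery bay, fixed: 132 mm deep (x), 136 wide (y), case 57 mm high; knob and binding posts on the rear half of its top reach 70 mm. Origin: on the desk under the middle of the bay's mouth; +x points into the bay.
- power_unit_mouth (a point): Middle of the bay's mouth, 16 mm above the desk. Bay 62.4 mm wide, floor 6 mm and roof 29.5 mm above the desk; the mouth is flared over its first 10 mm to 72 mm wide, its sill 3 mm and its top 34 mm above the desk. The pack goes in contact end first, contacts up; held by the catch, its contact end is 98 mm inside and its tail stands 12 mm out.
- catch (a joint): Travel (m) of the bay's spring-loaded carriage, pushed in by the pack's front (3 to 7 N plus friction). 0: out, its face 74 mm inside the mouth. From 0, pushed to its firm stop at 0.029 to 0.030 and let go (not before 0.0285), it springs back and the catch holds it at about 0.023. From there, pushed to its stop at 0.0325 (at least 0.032) and let go, it is freed and brings the pack out to 0. Starts held.
- spent_pack: The spent battery pack, held in the power unit's bay at the start: same make, size, origin and axes as pack_1. Its contact end (-x) is inside; its tail stands 12 mm out of the mouth while held and 36 mm once freed.
- spent_pack_tail (a point): Middle of the end face of spent_pack at its tail (pack x = +55 mm, 10 mm above its underside).
- green_jar: Bystander, to be left alone: jam jar with a green lid, 70 mm across, 90 mm high. Origin: centre of its underside.
- rinse_jar: Bystander, to be left alone: glass jar with a white push lid, 69 mm across, 129 mm high. Origin: centre of its underside.
- orange_mug: Bystander, to be left alone: plastic mug, 69 mm across (its handle makes it 90 mm along its y axis), 68 mm high. Origin: centre of its underside.
- parts_tray: Bystander, to be left alone: low divided tray of small screws, 66 x 110 x 22 mm (long along its y axis). Origin: centre of its underside.
- screwdriver: Bystander, to be left alone: small screwdriver lying along its y axis, 160 mm long, handle 22 mm thick. Origin: centre of its underside.
- pliers: Bystander, to be left alone: pliers lying flat, 50 x 102 x 11 mm (long along y). Origin: centre of its underside.
- solder_reel: Bystander, to be left alone: reel of solder wire standing on its flange, within 86 x 62 mm, 35 mm high. Origin: centre of its underside.
- cutting_mat: Green cutting mat lying on the desk, 300 (its x) x 450 (y) mm, 3 mm thick. Origin: its centre.
- soldering_iron: Lies on the mat and cannot be moved: soldering iron 223 mm long along its y axis, 31 mm high. Origin: its middle.
- tweezers: Lies on the mat and cannot be moved: tweezers 119 mm long along their y axis, 9 mm high. Origin: its middle.

How it is judged:
By the outcome, as a careful person would: the job done as asked, in the order asked, and still so for the second after the job is handed in, with the robot touching nothing.
It also fails if it takes over 70 s, if anything falls off the work surface, if the arm or the gripper's body presses on something with over 40 N, if the wrist force passes 120 N, or if a joint passes its speed limit or range.

## Working session

There is one attempt and no reset: what is moved stays moved. The work goes in short steps, Python scripts to look and compute and a shell command to move; the robot and the scene stay as the last step left them, time stands still between calls to the robot, and variables do not carry over. Pictures are saved under pics/ and viewed, about 8 in all and at most 12, crops included, and the job is handed in when it is done.

```bash
ls; mkdir -p pics; python3 - <<'E'
from cell import ctrl
import cv2
s=ctrl.read_state();print(s)
for n in("scene","side"):
    cv2.imwrite(f"pics/{n}0.png",ctrl.get_image(n)); c=ctrl.get_calibration(n);print(n,c)
E
```

```text
pics
{'clock': 0.0, 'qpos': array([-0.06580865,  0.6293316 ,  0.03844406,  1.518367  , -0.02702235,
        0.99633554, -0.01999624]), 'qd': array([-2.94903071e-03, -2.96228171e-04,  1.56171071e-03, -9.39622559e-04,
       -5.96626894e-05,  1.20719870e-03,  2.16494203e-03]), 'tau': array([-1.11932164e-03, -5.63405585e+01,  1.22606792e+00, -1.93450052e+01,
        1.09587883e-02,  1.05136272e-02, -8.84369996e-06]), 'eef_pos': array([6.49363589e+02, 3.97273721e-02, 2.30398882e+02]), 'tool_rot': array([-3.13966902e+00,  7.40058664e-06,  1.57079489e+00]), 'force': array([ 0.17846723,  0.25863224, -0.26016515]), 'torque': array([-0.01673124,  0.00134577, -0.06623598]), 'width': 85.96940458074324}
scene {'fx': 496.5348465019638, 'fy': 496.5348465019638, 'cx': 322.7758923233193, 'cy': 207.92822715063616, 'R': array([[ 0.74156551, -0.67080084, -0.01033585],
       [-0.46139684, -0.49876555, -0.73372057],
       [ 0.48702521,  0.5488708 , -0.67937272]]), 't': array([-422.50677822,  302.66434166, 1574.78284082])}
side {'fx': 368.33251396837767, 'fy': 368.33251396837767, 'cx': 318.2205215736796, 'cy': 194.87522124299318, 'R': array([[-0.95684305,  0.29034417, -0.01231436],
       [ 0.19999602,  0.62716927, -0.75276842],
       [-0.21083873, -0.72274405, -0.65817024]]), 't': array([ 534.24009635,  -48.81226111, 1615.25640245])}
```

View pics/scene0.png

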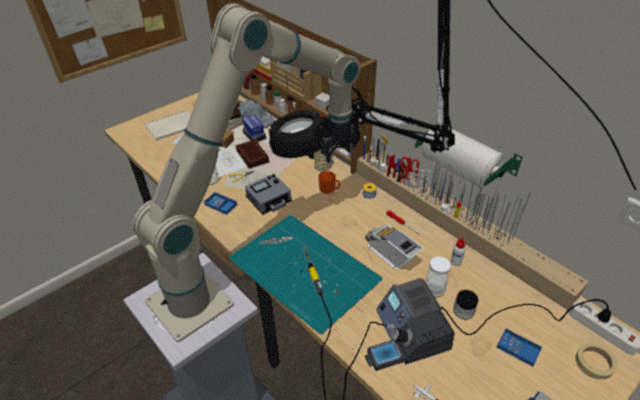

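View pics/side0.png

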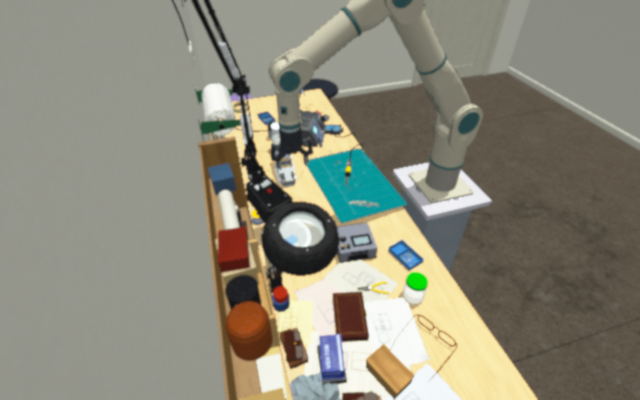

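The scene picture shows the power unit at about (268,193), the magazine at (395,245), and the mat at (305,270). Next I'll enlarge both and set up a helper.

```bash
cat > h.py <<'E'
import numpy as np,cv2
from cell import ctrl
def proj(c,P):
    P=np.atleast_2d(P)@c["R"].T+c["t"]
    return np.c_[c["fx"]*P[:,0]/P[:,2]+c["cx"],c["fy"]*P[:,1]/P[:,2]+c["cy"]]
def back(c,uv,z):
    d=c["R"].T@np.array([(uv[0]-c["cx"])/c["fx"],(uv[1]-c["cy"])/c["fy"],1]); o=-c["R"].T@c["t"]
    return o+d*(z-o[2])/d[2]
E
python3 - <<'E'
import cv2,numpy as np
from h import *
a=cv2.imread("pics/scene0.png")
A=cv2.resize(a[160:230,225:325],None,fx=5,fy=5,interpolation=cv2.INTER_CUBIC)
B=cv2.resize(a[215:285,350:450],None,fx=5,fy=5,interpolation=cv2.INTER_CUBIC)
cv2.imwrite("pics/crop0.png",np.vstack([A,B])[:700])
c=ctrl.get_calibration("scene")
print(back(c,(268,193),57),back(c,(395,245),40))
for uv in [(290,217),(380,272),(318,325),(230,262)]: print(uv,back(c,uv,3).round())
E
```

```text
[471.95567271 199.4245549   57.        ] [ 636.43613415 -294.62435197   40.        ]
(290, 217) [483.  87.   3.]
(380, 272) [ 536. -322.    3.]
(318, 325) [ 245. -337.    3.]
(230, 262) [192.  55.   3.]
```

View pics/crop0.png

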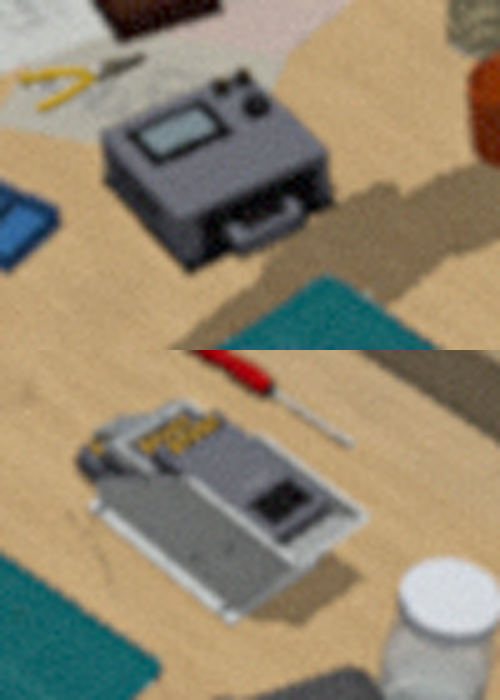

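```bash
python3 - <<'E'
from h import *
c=ctrl.get_calibration("scene")
for n,uv,z in [("fl",(263,213.6),0),("fr",(291,201),0),("tl",(262.6,203.6),57),("tr",(290.6,191),57),("tbl",(246,187),57),
 ("mag near front",(369,246),3),("near back",(396,268),3),("cheek front near",(374,240),40),("far back",(423,248),0)]: print(n,back(c,uv,z).round())
w=ctrl.get_calibration("wrist");print(w, "cam",-w["R"].T@w["t"])
E
```

```text
fl [422. 173.   0.]
fr [545. 156.   0.]
tl [421. 166.  57.]
tr [542. 150.  57.]
tbl [431. 285.  57.]
mag near front [ 594. -215.    3.]
near back [ 588. -347.    3.]
cheek front near [ 601. -230.   40.]
far back [ 728. -348.    0.]
{'fx': 295.2656738810325, 'fy': 295.2656738810325, 'cx': 316.42186010850384, 'cy': 203.7842224136004, 'R': array([[ 9.99996721e-01, -8.19102199e-05, -2.55947968e-03],
       [ 7.27986371e-04, -9.49157042e-01,  3.14802127e-01],
       [-2.45513367e-03, -3.14802958e-01, -9.49153871e-01]]), 't': array([-648.81239927,  -41.47095731,  381.98256521])} cam [649.77828047  80.8336458  373.95475368]
```

```bash
python3 -m pendant '[[-0.04,0.005,0,0,0,0,1],[-0.08,0.01,0,0,0,0,1],[-0.12,0.015,0,0,0,0,1],[-0.15,0.015,0,0,0,0,1],[-0.15,0.015,0,0,0,0,1]]'; python3 - <<'E'
from h import *
w=ctrl.get_calibration("wrist");im=ctrl.get_image("wrist");cv2.imwrite("pics/w1.png",cv2.resize(im,(800,500),interpolation=cv2.INTER_CUBIC));np.savez("w1.npz",**w)
c=ctrl.get_calibration("scene");s=ctrl.get_calibration("side")
K=lambda c:np.array([[c["fx"],0,c["cx"]],[0,c["fy"],c["cy"]],[0,0,1]])@np.c_[c["R"],c["t"]]
X=cv2.triangulatePoints(K(c),K(s),np.array([298.,133]),np.array([300.,238]));print("lamp",(X[:3]/X[3]).T)
for n,uv in [("mug",(328,190)),("reel",(370,192)),("sd",(390,212)),("sdtip",(420,234)),("rinse",(438,290)),("tweez",(275,240)),("iron",(313,275))]:print(n,back(c,uv,0).round())
E
```

```text
clock: 0.6
eef_pos: [495.1, 15.0, 231.0]
tool_rot: [-3.136, 0.0, 1.571]
force: [1.0, 0.4, -0.1]
width: 85.7
lamp [[699.96529289 284.95390741 180.06004636]]
mug [695. 107.   0.]
reel [808. -15.   0.]
sd [ 780. -146.    0.]
sdtip [ 773. -297.    0.]
rinse [ 621. -499.    0.]
tweez [371.  34.   0.]
iron [ 364. -178.    0.]
```

View pics/w1.png

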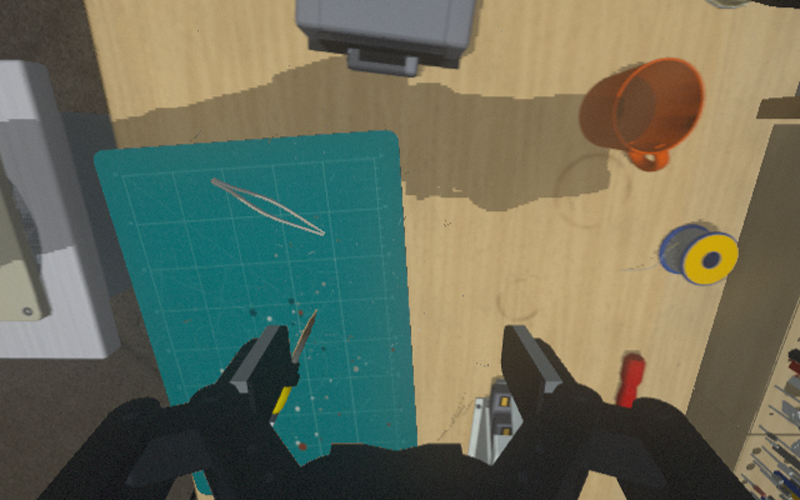

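The wrist picture shows the unit at the top, with its mouth facing down the image and the spent tail at (348–417, 50–75). The mug is at (645,105), and the desk in between is free.

```bash
python3 - <<'E'
from h import *
im=cv2.imread("pics/w1.png")
cv2.imwrite("pics/w1c.png",cv2.resize(im[0:90,290:490],None,fx=4,fy=4,interpolation=cv2.INTER_CUBIC))
E
```

```text
(no output)
```

View pics/w1c.png

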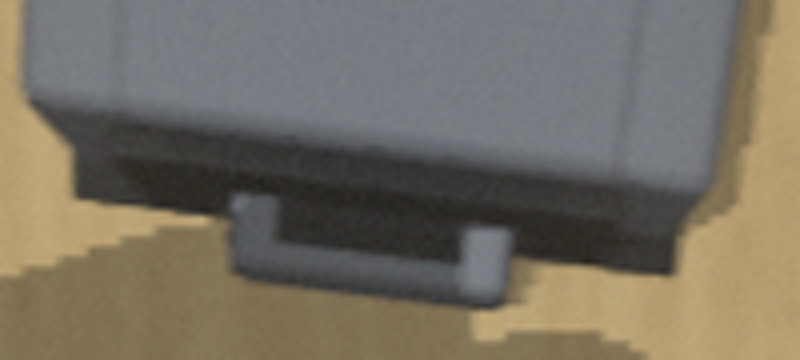

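```bash
python3 - <<'E'
from h import *
w=dict(np.load("w1.npz"))
f=lambda x,y,z:back(w,((x/4+290)/1.25,y/5),z)
for z,a,b in [(57,(30,98),(705,190)),(0,(77,195),(670,272)),(26,(237,243),(508,268)),(6,(237,272),(500,305))]:
    A,B=f(*a,z),f(*b,z);print(z,A.round(1),B.round(1),"mid",((A+B)/2).round(1),"len",np.linalg.norm(B-A).round(1),"ang",np.degrees(np.arctan2(*(B-A)[1::-1])).round(1))
E
```

```text
57 [420.2 172.7  57. ] [547.9 157.3  57. ] mid [484.1 165.   57. ] len 128.6 ang -6.9
0 [415.7 167.4   0. ] [550.3 151.7   0. ] mid [483.  159.5   0. ] len 135.5 ang -6.7
26 [454.5 153.4  26. ] [512.  148.6  26. ] mid [483.3 151.   26. ] len 57.7 ang -4.8
6 [451.9 150.8   6. ] [511.3 144.    6. ] mid [481.6 147.4   6. ] len 59.7 ang -6.5
```

Unit: mouth at about (483,160) with +x at yaw 83.3°, and the tail is where I'd expect it. Next I'll move in front of the tail with shut fingers and go down.

```bash
python3 -m pendant '[[-0.01,0.04,0,0,0,-0.117,-1],[-0.023,0.085,0,0,0,-0.117,-1],[-0.023,0.085,-0.05,0,0,-0.117,-1],[-0.023,0.085,-0.1,0,0,-0.117,-1],[-0.023,0.085,-0.15,0,0,-0.117,-1],[-0.023,0.085,-0.2,0,0,-0.117,-1],[-0.023,0.085,-0.22,0,0,-0.117,-1],[-0.023,0.085,-0.22,0,0,-0.117,-1]]'; python3 -m pendant '[[0,0,0,0,0,0,-1],[0,0,0,0,0,0,-1],[0,0,0,0,0,0,-1]]'
```

```text
clock: 1.45
eef_pos: [476.0, 99.7, 7.9]
tool_rot: [-3.137, 0.002, 1.454]
force: [-0.5, -0.1, 0.2]
width: -0.1
clock: 1.75
eef_pos: [478.5, 100.4, 12.8]
tool_rot: [3.138, -0.001, 1.454]
force: [0.1, 0.1, 0.4]
width: -0.3
```

```bash
python3 -m pendant '[[0.002,0.018,0,0,0,0,-1],[0.004,0.035,0,0,0,0,-1],[0.004,0.035,0,0,0,0,-1]]'; python3 -m pendant '[[0.0005,0.004,0,0,0,0,-1],[0.001,0.008,0,0,0,0,-1],[0.001,0.008,0,0,0,0,-1]]';python3 -m pendant '[[0.0002,0.002,0,0,0,0,-1],[0.0004,0.004,0,0,0,0,-1],[0.0004,0.004,0,0,0,0,-1]]'
```

```text
clock: 2.05
eef_pos: [481.6, 136.4, 12.5]
tool_rot: [3.14, -0.001, 1.456]
force: [-0.7, -4.7, 1.7]
width: -0.2
clock: 2.35
eef_pos: [481.9, 139.7, 12.1]
tool_rot: [3.141, 0.003, 1.451]
force: [-0.5, -4.8, 2.0]
width: -0.1
clock: 2.65
eef_pos: [482.2, 142.8, 12.1]
tool_rot: [-3.141, 0.004, 1.45]
force: [-0.1, -6.8, 2.8]
width: -0.2
```

```bash
python3 -m pendant '[[0.0003,0.003,0,0,0,0,-1],[0.0003,0.003,0,0,0,0,-1],[0.0003,0.003,0,0,0,0,-1]]'; python3 -m pendant '[[0.0003,0.003,0,0,0,0,-1],[0.0003,0.003,0,0,0,0,-1],[0.0003,0.003,0,0,0,0,-1]]';python3 -m pendant '[[0.0003,0.003,0,0,0,0,-1],[0.0003,0.003,0,0,0,0,-1],[0.0003,0.003,0,0,0,0,-1]]'
```

```text
clock: 2.95
eef_pos: [482.2, 144.0, 12.1]
tool_rot: [-3.141, 0.006, 1.449]
force: [-0.9, -11.7, 4.5]
width: -0.1
clock: 3.25
eef_pos: [482.1, 144.1, 12.1]
tool_rot: [-3.14, 0.009, 1.446]
force: [-1.4, -16.0, 6.9]
width: 0.0
clock: 3.55
eef_pos: [482.0, 144.2, 12.1]
tool_rot: [-3.139, 0.013, 1.444]
force: [-1.4, -22.1, 9.1]
width: 0.2
```

The push reached a firm stop (y fixed at 144 while the force rose to 22 N). Now I'll back off, open the jaws and come back around the tail.

```bash
python3 -m pendant '[[-0.002,-0.015,0,0,0,0,-1],[-0.004,-0.03,0,0,0,0,-1],[-0.009,-0.075,0,0,0,0,-1],[-0.009,-0.075,-0.008,0,0,0,1],[-0.009,-0.075,-0.008,0,0,0,1],[-0.009,-0.075,-0.008,0,0,0,1],[-0.009,-0.075,-0.008,0,0,0,1],[-0.009,-0.075,-0.008,0,0,0,1]]'; python3 - <<'E'
from h import *
w=ctrl.get_calibration("wrist");im=ctrl.get_image("wrist");cv2.imwrite("pics/w2.png",im);np.savez("w2.npz",**w);s=ctrl.read_state();print(s["eef_pos"],s["width"])
E
```

```text
clock: 4.35
eef_pos: [474.5, 81.0, 3.7]
tool_rot: [3.141, -0.0, 1.453]
force: [-0.4, 0.1, 0.7]
width: 72.5
[474.5515171   81.15800184   3.62029613] 78.9714751114673
```

View pics/w2.png

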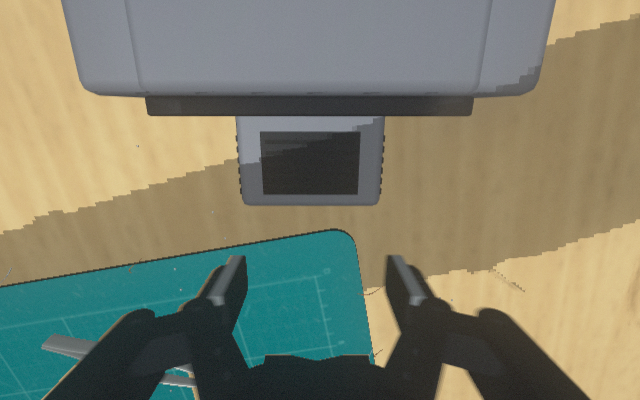

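The pack is freed: it stands well out, tail edge at row 205 and columns 241–381, centred between the jaws. Advance and grip.

```bash
python3 - <<'E'
from h import *
w=dict(np.load("w2.npz"))
for uv in [(245,205),(379,205)]: print(back(w,uv,26).round(1))
E
python3 -m pendant '[[0.003,0.03,0,0,0,0,1],[0.006,0.052,0,0,0,0,1],[0.0055,0.0545,0,0,0,0,1],[0.0055,0.0545,-0.001,0,0,0,0.2],[0.0055,0.0545,-0.001,0,0,0,-0.5],[0.0055,0.0545,-0.001,0,0,0,-1],[0.0055,0.0545,-0.001,0,0,0,-1],[0.0055,0.0545,-0.001,0,0,0,-1]]'
```

```text
[448.5 124.4  26. ]
[506.1 117.7  26. ]
clock: 5.2
eef_pos: [479.6, 134.4, 2.5]
tool_rot: [-3.141, 0.001, 1.453]
force: [-1.7, -0.3, 4.3]
width: 58.5
```

```bash
python3 -m pendant '[[-0.0023,-0.02,0,0,0,0,-1],[-0.0047,-0.04,0.0005,0,0,0,-1],[-0.007,-0.06,0.001,0,0,0,-1],[-0.0094,-0.08,0.001,0,0,0,-1],[-0.0117,-0.1,0.001,0,0,0,-1],[-0.013,-0.11,0.001,0,0,0,-1],[-0.013,-0.11,0.03,0,0,0,-1],[-0.013,-0.11,0.04,0,0,0,-1]]'; python3 -m pendant '[[0.04,0,0.01,0,0,0,-1],[0.08,0,0.01,0,0,0,-1],[0.118,0,0.01,0,0,0,-1],[0.118,0,0.01,0,0,0,-1],[0.118,0,0.01,0,0,0,-1]]'; python3 - <<'E'
from h import *
for n in["wrist","scene"]: cv2.imwrite(f"pics/{n}3.png",ctrl.get_image(n))
cv2.imwrite("pics/s3.png",np.vstack([cv2.resize(cv2.imread("pics/wrist3.png"),(480,300)),cv2.resize(cv2.imread("pics/scene3.png")[120:300,220:508],(480,300))]))
E
```

```text
clock: 6.0
eef_pos: [467.5, 25.5, 43.4]
tool_rot: [3.14, -0.001, 1.453]
force: [0.1, 0.6, -1.8]
width: 59.2
clock: 6.5
eef_pos: [584.8, 26.0, 51.8]
tool_rot: [-3.141, -0.0, 1.454]
force: [-2.3, 0.1, -1.9]
width: 58.6
```

View pics/s3.png

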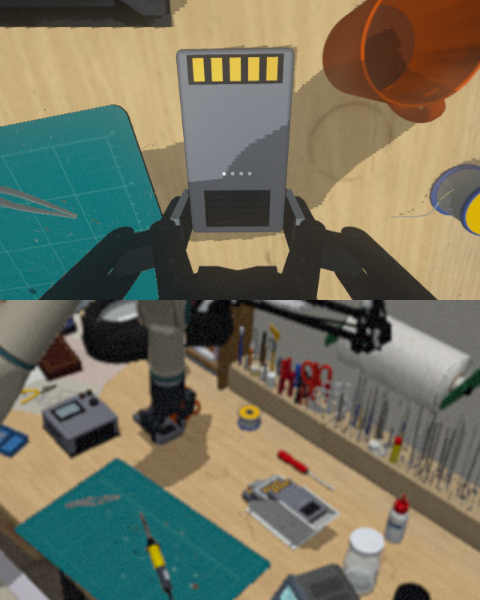

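The pack is held flat with the contact end forward, clear of the mug and the mat. Set it down.

```bash
python3 -m pendant '[[0,0,-0.03,0,0,0,-1],[0,0,-0.045,0,0,0,-1],[0,0,-0.051,0,0,0,-1],[0,0,-0.0535,0,0,0,-1],[0,0,-0.0545,0,0,0,-1],[0,0,-0.0545,0,0,0,-1]]'
```

```text
clock: 7.2
eef_pos: [585.2, 25.7, -1.6]
tool_rot: [3.141, -0.0, 1.454]
force: [0.2, 0.8, -1.7]
width: 59.0
```

```bash
python3 -m pendant '[[0,0,-0.0015,0,0,0,-1],[0,0,-0.0025,0,0,0,-1],[0,0,-0.0025,0,0,0,-1]]';python3 -m pendant '[[0,0,0,0,0,0,0.6],[0,0,0,0,0,0,1],[0,0,0,0,0,0,1],[0,0,0.03,0,0,0,1],[0,0,0.08,0,0,0,1],[0,0,0.13,0,0,0,1],[0,0,0.18,0,0,0,1]]'
```

```text
clock: 7.5
eef_pos: [585.5, 25.6, -3.0]
tool_rot: [3.14, 0.0, 1.454]
force: [-3.4, -0.9, 7.7]
width: 58.5
clock: 8.2
eef_pos: [584.4, 25.5, 176.9]
tool_rot: [-3.141, -0.0, 1.454]
force: [1.2, 0.2, -0.4]
width: 85.2
```

```bash
python3 -m pendant '[[0.01,-0.045,0.05,0,0,0.07,1],[0.02,-0.09,0.055,0,0,0.07,1],[0.03,-0.135,0.055,0,0,0.07,1],[0.04,-0.18,0.055,0,0,0.07,1],[0.05,-0.225,0.055,0,0,0.07,1],[0.05,-0.25,0.055,0,0,0.07,1],[0.05,-0.25,0.055,0,0,0.07,1],[0.05,-0.25,0.055,0,0,0.07,1]]';python3 - <<'E'
from h import *
w=ctrl.get_calibration("wrist");im=ctrl.get_image("wrist");np.savez("w4.npz",**w);cv2.imwrite("pics/w4.png",im)
cv2.imwrite("pics/w4c.png",cv2.resize(im[60:260,200:450],None,fx=3,fy=3,interpolation=cv2.INTER_CUBIC))
E
```

```text
clock: 9.0
eef_pos: [634.4, -224.5, 229.8]
tool_rot: [-3.141, -0.001, 1.523]
force: [0.5, 1.9, -0.3]
width: 85.6
```

View pics/w4c.png

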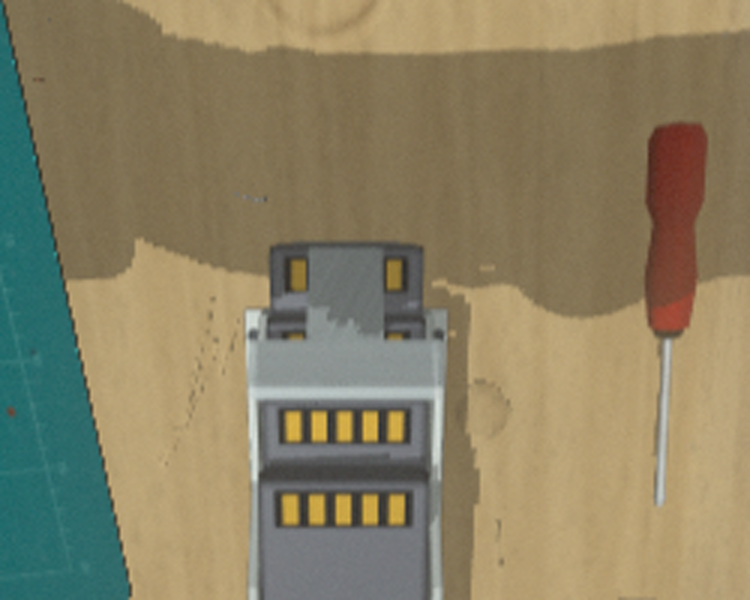

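The crop shows the nose's front edge from (272,247) to (423,245), with the gate tongue over its middle and free desk ahead of it.

```bash
python3 - <<'E'
from h import *
w=dict(np.load("w4.npz"))
f=lambda x,y,z:back(w,(200+x/3,60+y/3),z).round(1)
print("nose",f(272,246,28),f(423,245,28)); print("p3",f(344,427,68),"p4",f(343,508,88))
print("cheek fronts",f(248,312,88),f(446,312,88), "crossbar",f(250,390,70),f(442,390,70))
E
```

```text
nose [ 606.4 -181.6   28. ] [ 664.4 -184.    28. ]
p3 [ 631.3 -242.9   68. ] p4 [ 630.  -266.1   88. ]
cheek fronts [ 602.6 -195.7   88. ] [ 666.8 -198.8   88. ] crossbar [ 598.7 -226.9   70. ] [ 666.8 -230.2   70. ]
```

Nose end is at (635.5,-183) with the axis at about -93°. I'll tilt the tool 30° so its body leans away from the magazine, start ahead of the nose and descend.

```bash
python3 -m pendant '[[0.001,0.03,-0.02,-0.13,0.006,0,1],[0.002,0.06,-0.05,-0.26,0.012,0,1],[0.003,0.095,-0.09,-0.39,0.018,0,1],[0.003,0.095,-0.13,-0.523,0.025,0,1],[0.003,0.095,-0.17,-0.523,0.025,0,1],[0.003,0.095,-0.21,-0.523,0.025,0,1],[0.003,0.095,-0.226,-0.523,0.025,0,1],[0.003,0.095,-0.226,-0.523,0.025,0,1]]';python3 - <<'E'
from h import *
w=ctrl.get_calibration("wrist");im=ctrl.get_image("wrist");np.savez("w5.npz",**w);cv2.imwrite("pics/w5.png",im);s=ctrl.read_state();print(s["eef_pos"],s["tool_rot"])
E
```

```text
clock: 9.85
eef_pos: [636.2, -128.0, 2.3]
tool_rot: [-3.136, 0.523, 1.528]
force: [-0.7, -0.8, 0.8]
width: 85.4
[ 637.69257055 -128.71770482    4.42351089] [-3.14023784  0.52329456  1.52527104]
```

View pics/w5.png

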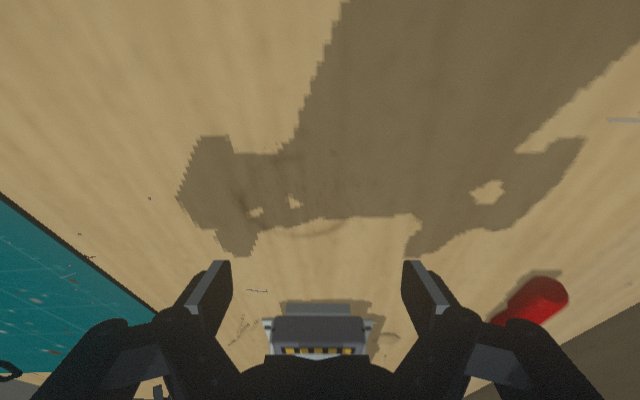

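The nose (columns 272–372, centre about 320) lies centred between the fingers (centre about 317). Move in.

```bash
python3 -m pendant '[[-0.0015,-0.03,0,0,0,0,1],[-0.003,-0.055,0,0,0,0,1],[-0.003,-0.065,0,0,0,0,1],[-0.003,-0.070,0,0,0,0,1],[-0.003,-0.070,0,0,0,0,1]]';python3 -m pendant '[[0,0,0,0,0,0,0.4],[0,0,0,0,0,0,-0.2],[0,0,0,0,0,0,-1],[0,0,0,0,0,0,-1],[0,0,0,0,0,0,-1]]'
```

```text
clock: 10.4
eef_pos: [635.7, -199.3, 5.5]
tool_rot: [3.139, 0.523, 1.522]
force: [-0.2, -0.9, -0.4]
width: 85.4
clock: 10.9
eef_pos: [635.4, -198.3, 4.6]
tool_rot: [3.141, 0.523, 1.525]
force: [-1.4, 3.3, 3.9]
width: 58.5
```

```bash
python3 -m pendant '[[0.0005,0.01,0,0,0,0,-1],[0.001,0.02,0,0,0,0,-1],[0.0015,0.03,0,0,0,0,-1],[0.002,0.04,0,0,0,0,-1],[0.0025,0.05,0,0,0,0,-1],[0.003,0.06,0,0,0,0,-1]]';python3 -m pendant '[[0.0006,0.012,0,0,0,0,-1],[0.0012,0.024,0,0,0,0,-1],[0.0018,0.036,0,0,0,0,-1],[0.0024,0.048,0,0,0,0,-1],[0.003,0.06,0,0,0,0,-1],[0.0036,0.072,0,0,0,0,-1],[0.0042,0.084,0,0,0,0,-1],[0.0042,0.084,0,0,0,0,-1]]';python3 - <<'E'
from h import *
for n in["scene","wrist"]: cv2.imwrite(f"pics/{n}6.png",ctrl.get_image(n))
cv2.imwrite("pics/s6.png",np.vstack([cv2.resize(cv2.imread("pics/wrist6.png"),(480,300)),cv2.resize(cv2.imread("pics/scene6.png")[180:300,300:492],(480,300),interpolation=cv2.INTER_CUBIC)]))
E
```

```text
clock: 11.5
eef_pos: [637.9, -138.3, 4.4]
tool_rot: [-3.141, 0.523, 1.524]
force: [-0.0, -2.4, 4.0]
width: 58.8
clock: 12.3
eef_pos: [642.3, -51.7, 3.6]
tool_rot: [-3.141, 0.52, 1.527]
force: [0.8, 0.6, -2.1]
width: 58.9
```

View pics/s6.png

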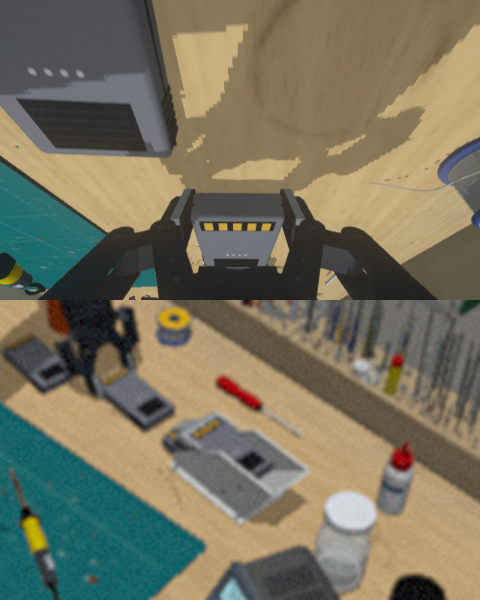

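The pack is out and held by the nose, and the others have dropped into place. Lower it to the desk.

```bash
python3 -m pendant '[[0,0,-0.003,0,0,0,-1],[0,0,-0.003,0,0,0,-1]]';python3 -m pendant '[[0,0,-0.0025,0,0,0,-1],[0,0,-0.0025,0,0,0,-1]]'
```

```text
clock: 12.6
eef_pos: [641.6, -56.7, 1.0]
tool_rot: [-3.14, 0.524, 1.523]
force: [0.4, 0.0, -1.2]
width: 58.7
clock: 12.8
eef_pos: [642.0, -56.6, -0.1]
tool_rot: [-3.141, 0.526, 1.523]
force: [-2.3, -0.5, 4.4]
width: 58.8
```

```bash
python3 -m pendant '[[0,0,0,0,0,0,0.6],[0,0,0,0,0,0,1],[0,0,0,0,0,0,1],[0,0,0.04,0,0,0,1],[0,0,0.09,0.13,-0.006,0,1],[0,-0.02,0.13,0.26,-0.012,0,1],[-0.002,-0.05,0.16,0.39,-0.018,0,1],[-0.004,-0.09,0.18,0.523,-0.025,0,1]]';python3 -m pendant '[[0,0,0,0,0,0,1],[0,0,0,0,0,0,1],[0,0,0,0,0,0,1]]';python3 - <<'E'
from h import *
w=ctrl.get_calibration("wrist");im=ctrl.get_image("wrist");np.savez("w7.npz",**w);cv2.imwrite("pics/w7.png",im)
E
```

```text
clock: 13.6
eef_pos: [640.2, -143.7, 183.4]
tool_rot: [3.134, -0.005, 1.529]
force: [2.5, -0.0, -0.5]
width: 85.5
clock: 13.9
eef_pos: [637.7, -144.7, 178.6]
tool_rot: [-3.141, -0.001, 1.524]
force: [0.7, 1.4, 0.2]
width: 85.5
```

View pics/w7.png

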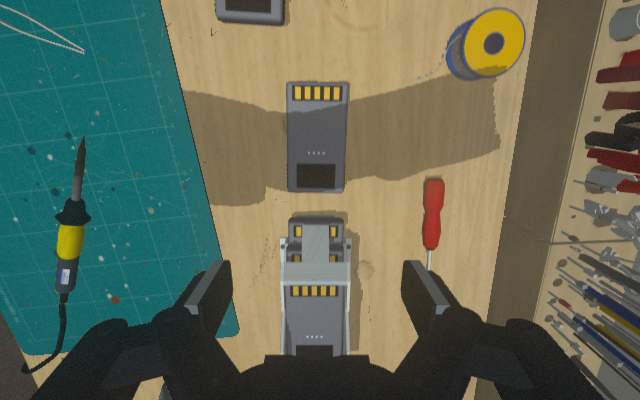

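The new pack lies flat on the desk with corners at (288,82), (348,82), (343,192) and (288,190), contacts facing up towards +y.

```bash
python3 - <<'E'
from h import *
w=dict(np.load("w7.npz"));im=cv2.imread("pics/w7.png")
P=[back(w,u,20) for u in [(287.5,82),(348.5,82),(344.5,191.5),(287.5,190.5)]]
for p in P:print(p.round(1))
f=(P[0]+P[1])/2;t=(P[2]+P[3])/2;d=f-t;print(f,t,np.linalg.norm(d),np.degrees(np.arctan2(d[1],d[0])),np.degrees(np.arctan2(*(P[1]-P[0])[1::-1])))
print(im[150:152,280:296].mean(0).mean(1).round(),im[150:152,338:356].mean(0).mean(1).round())
E
```

```text
[614.8 -41.1  20. ]
[672.6 -43.8  20. ]
[ 667.  -151.5   20. ]
[ 606.5 -147.6   20. ]
[643.70592314 -42.43727196  20.        ] [ 636.75292878 -149.58853538   20.        ] 107.376614701552 86.28730931560348 -2.688849938736255
[112. 110. 109. 110. 110. 109. 106.  74.  81.  86.  87.  87.  86.  86.
  87.  87.] [ 88.  89.  88.  89.  88.  86.  80.  78. 106. 105. 107. 108. 107. 109.
 111. 109. 111. 109.]
```

```bash
python3 -m pendant '[[0,0.0075,-0.05,0,0,0,1],[0,0.0075,-0.1,0,0,0,1],[0,0.0075,-0.14,0,0,0,1],[0,0.0075,-0.17,0,0,0,1],[0,0.0075,-0.182,0,0,0,1],[0,0.0075,-0.182,0,0,0,1]]';python3 -m pendant '[[0,0,0,0,0,0,0.2],[0,0,0,0,0,0,-0.5],[0,0,0,0,0,0,-1],[0,0,0,0,0,0,-1],[0,0,0,0,0,0,-1]]'
```

```text
clock: 14.55
eef_pos: [637.2, -134.7, -4.9]
tool_rot: [-3.138, -0.001, 1.529]
force: [0.9, 0.0, -0.2]
width: 85.3
clock: 15.05
eef_pos: [639.7, -137.8, -0.9]
tool_rot: [3.138, -0.0, 1.524]
force: [0.3, 1.4, 6.5]
width: 58.5
```

```bash
python3 -m pendant '[[0,0,0.04,0,0,0,-1],[0,0,0.075,0,0,0,-1],[-0.034,0.034,0.075,0,0,-0.02,-1],[-0.068,0.068,0.075,0,0,-0.04,-1],[-0.102,0.102,0.075,0,0,-0.07,-1],[-0.136,0.136,0.075,0,0,-0.07,-1],[-0.17,0.171,0.075,0,0,-0.07,-1],[-0.17,0.171,0.075,0,0,-0.07,-1]]';python3 -m pendant '[[0,0,-0.03,0,0,0,-1],[0,0,-0.055,0,0,0,-1],[0,0,-0.066,0,0,0,-1],[0,0,-0.066,0,0,0,-1],[0,0,-0.066,0,0,0,-1]]'; python3 - <<'E'
from h import *
w=ctrl.get_calibration("wrist");im=ctrl.get_image("wrist");np.savez("w8.npz",**w);cv2.imwrite("pics/w8.png",im)
s=ctrl.read_state();print(s["eef_pos"],s["force"])
E
```

```text
clock: 15.85
eef_pos: [462.7, 38.3, 72.6]
tool_rot: [-3.137, -0.001, 1.464]
force: [0.3, -0.7, -1.1]
width: 58.7
clock: 16.35
eef_pos: [468.5, 33.0, 6.3]
tool_rot: [3.141, -0.0, 1.454]
force: [0.5, -0.2, -1.5]
width: 58.6
[468.69892457  32.99150061   6.54794214] [-0.01170873 -0.78109572 -2.63283951]
```

View pics/w8.png

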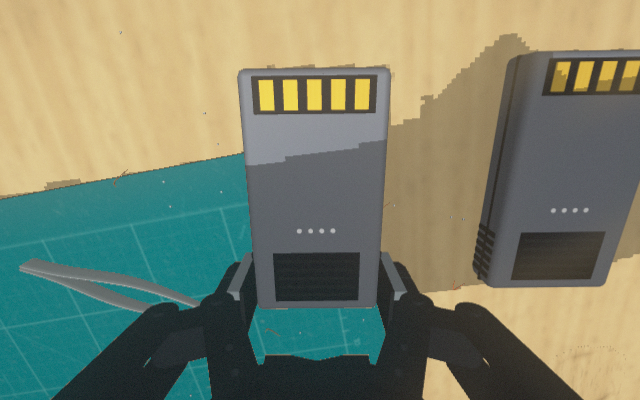

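The pack sits straight in the jaws, contacts up and forward. Start the insertion.

```bash
python3 -m pendant '[[0.0018,0.015,0,0,0,0,-1],[0.0035,0.03,0,0,0,0,-1],[0.0047,0.04,0,0,0,0,-1],[0.0058,0.05,0,0,0,0,-1],[0.0058,0.05,0,0,0,0,-1]]';python3 -m pendant '[[0.0012,0.01,0,0,0,0,-1],[0.0023,0.02,0,0,0,0,-1],[0.0023,0.02,0,0,0,0,-1]]'
```

```text
clock: 16.9
eef_pos: [474.2, 85.7, 6.0]
tool_rot: [3.141, -0.002, 1.457]
force: [0.3, 0.2, -1.5]
width: 58.9
clock: 17.2
eef_pos: [476.6, 105.3, 5.9]
tool_rot: [3.141, -0.002, 1.456]
force: [-0.1, 0.2, -1.6]
width: 58.6
```

```bash
python3 -m pendant '[[0.0012,0.01,0,0,0,0,-1],[0.0023,0.02,0,0,0,0,-1],[0.0035,0.03,0,0,0,0,-1],[0.0035,0.03,0,0,0,0,-1]]';python3 -m pendant '[[0.0006,0.005,0,0,0,0,-1],[0.0012,0.01,0,0,0,0,-1],[0.0012,0.01,0,0,0,0,-1]]'
```

```text
clock: 17.6
eef_pos: [480.1, 135.7, 6.0]
tool_rot: [3.141, -0.002, 1.456]
force: [0.2, 0.1, -1.2]
width: 58.4
clock: 17.9
eef_pos: [480.4, 142.1, 5.7]
tool_rot: [-3.141, 0.002, 1.453]
force: [-0.9, -3.4, -1.5]
width: 58.6
```

```bash
python3 -m pendant '[[0,0,0,0,0,0,0.6],[0,0,0,0,0,0,1],[0,0,0,0,0,0,1],[-0.0047,-0.04,0,0,0,0,1],[-0.0082,-0.07,0.005,0,0,0,1],[-0.0082,-0.07,0.005,0,0,0,-1],[-0.0082,-0.07,0.005,0,0,0,-1],[-0.0082,-0.07,0.005,0,0,0,-1]]';python3 -m pendant '[[0,0,0.0,0,0,0,-1],[0,0,0,0,0,0,-1],[0.0012,0.01,0,0,0,0,-1],[0.0035,0.03,0,0,0,0,-1],[0.0047,0.04,0,0,0,0,-1],[0.0047,0.04,0,0,0,0,-1]]';python3 -m pendant '[[0.0006,0.005,0,0,0,0,-1],[0.0012,0.01,0,0,0,0,-1],[0.0018,0.015,0,0,0,0,-1],[0.0023,0.02,0,0,0,0,-1],[0.0023,0.02,0,0,0,0,-1]]'
```

```text
clock: 18.7
eef_pos: [473.2, 74.6, 11.0]
tool_rot: [3.141, -0.002, 1.455]
force: [0.6, 0.6, 0.5]
width: 43.6
clock: 19.3
eef_pos: [477.4, 114.4, 10.9]
tool_rot: [3.141, 0.0, 1.456]
force: [0.3, -3.6, 1.7]
width: 0.1
clock: 19.8
eef_pos: [479.1, 130.6, 10.7]
tool_rot: [-3.141, 0.004, 1.452]
force: [-1.1, -4.9, 2.6]
width: -0.0
```

```bash
python3 -m pendant '[[0.0006,0.005,0,0,0,0,-1],[0.0009,0.008,0,0,0,0,-1],[0.0009,0.008,0,0,0,0,-1]]';python3 -m pendant '[[0.0003,0.003,0,0,0,0,-1],[0.0005,0.004,0,0,0,0,-1],[0.0005,0.004,0,0,0,0,-1]]';python3 -m pendant '[[0.0003,0.003,0,0,0,0,-1],[0.0003,0.003,0,0,0,0,-1],[0.0003,0.003,0,0,0,0,-1]]';python3 -m pendant '[[0.0003,0.003,0,0,0,0,-1],[0.0003,0.003,0,0,0,0,-1],[0.0003,0.003,0,0,0,0,-1]]'
```

```text
clock: 20.1
eef_pos: [479.9, 138.1, 10.7]
tool_rot: [-3.14, 0.004, 1.452]
force: [0.1, -5.6, 2.1]
width: -0.2
clock: 20.4
eef_pos: [480.2, 141.1, 10.7]
tool_rot: [-3.14, 0.006, 1.451]
force: [-0.4, -7.2, 4.5]
width: -0.0
clock: 20.7
eef_pos: [480.1, 141.7, 10.6]
tool_rot: [-3.139, 0.01, 1.449]
force: [-0.3, -11.6, 4.7]
width: 0.1
clock: 21.0
eef_pos: [480.0, 142.0, 10.6]
tool_rot: [-3.138, 0.014, 1.448]
force: [-0.4, -16.3, 8.8]
width: 0.0
```

A firm stop at y≈141.8, about where 0.0295 should be. Let go, back off, and measure the tail.

```bash
python3 -m pendant '[[-0.002,-0.015,0,0,0,0,-1],[-0.004,-0.03,0,0,0,0,-1],[-0.008,-0.067,0,0,0,0,-1],[-0.008,-0.067,0,0,0,0,-1],[-0.008,-0.067,0,0,0,0,-1]]'; python3 - <<'E'
from h import *
w=ctrl.get_calibration("wrist");im=ctrl.get_image("wrist");np.savez("w9.npz",**w);cv2.imwrite("pics/w9.png",im)
u=np.array([.117,.993]);m=np.array([483,160.])
for s in (0,-12,-36): print(s,proj(w,[*(m+s*u),26]).round(1))
print(im[80:230:2,300:306].mean((1,2)).round().astype(int))
print(cv2.imread("pics/w2.png")[80:230:2,300:306].mean((1,2)).round().astype(int))
E
```

```text
clock: 21.5
eef_pos: [473.8, 83.5, 10.8]
tool_rot: [3.141, -0.001, 1.452]
force: [0.0, 0.5, -0.1]
width: 0.2
0 [[316.7 115.4]]
-12 [[316.7 144.5]]
-36 [[316.8 197.9]]
[138 138 138 139 137 133 128 122 117 111  97  74  55  54  58  56  58  58
  60  58  54  63  68  66  60  62  68  69  71 110 146 148 149 143 127 112
 160 176 176 177 177 177 177 178 179 180 179 179 179 180 180 182 181 179
 180 142 128 128 128 129 129 129 128 128 127 128 128 127 128 127 128 127
 127 126 125]
[138 135 128 124 120 116 102  86  52  53  55  55  53  55  55  56  55  47
 122 146 145 146 146 145 145 145  73  64  65  64  56  54  58  60  45  46
  45  46  44  44  45  44  45  45  44  44  45  45  45  44  45  46  45  45
  44  43  45  68  98  98  99  94  86 122 130 129 129 128 130 129 130 128
 128 130 130]
```

The tail's edge is now at row ~151. The prediction for 12 mm out is ~145–152, against ~205 if freed, so the pack is held. Withdraw upwards and recheck the tail.

```bash
python3 -m pendant '[[0,-0.01,0.04,0,0,0,-1],[0,-0.02,0.09,0,0,0,-1],[0,-0.04,0.14,0,0,0,-1],[0,-0.06,0.19,0,0,0,-1],[0,-0.06,0.2,0,0,0,-1],[0,-0.06,0.2,0,0,0,-1],[0,-0.06,0.2,0,0,0,-1],[0,-0.06,0.2,0,0,0,-1]]'; python3 - <<'E'
from h import *
w=ctrl.get_calibration("wrist");im=ctrl.get_image("wrist");cv2.imwrite("pics/w10.png",im)
u=np.array([.117,.993]);m=np.array([483,160.])
P=[proj(w,[*(m+s*u),26])[0].round(1) for s in (-12,-36)];print(P)
c=int(P[0][0]);r=int(P[0][1]);print(r-14,im[r-14:r+30,c-12:c-6].mean((1,2)).round().astype(int))
print(ctrl.read_state()["force"]); ctrl.finish_job()
E
```

```text
clock: 22.35
eef_pos: [472.9, 25.0, 209.8]
tool_rot: [-3.14, -0.0, 1.456]
force: [0.7, 0.2, 0.4]
width: 0.2
[array([311.5,  61.4]), array([311.6,  87. ])]
47 [ 44  45  53  58  58  60  59  56  59  59  61  60 115 130 128 128 117 106
  87  70  98 144 156 156 155 157 156 156 156 156 156 156 155 157 157 156
 157 156 156 156 157 156 157 155]
[-0.46075881 -0.15128109 -0.57000148]
the job is handed in; nothing more can be done
```

The battery is changed and the job is handed in, at about 22 s on the robot's clock.

- **Spent pack:** I pushed it in to its firm stop and it came free. I drew it out and laid it flat on the clear desk between the mat and the mug.
- **New pack:** I drew the lowest pack out by its nose with the tool tilted. The other packs dropped a place and stayed in the magazine. I set the new pack down, gripped it again at the tail, and pushed it into the bay contact end first, contacts up. It stopped firmly about 2.3 mm short of where the spent pack had stopped, as the first catch position should.

**Last checks:** In the last two wrist images, read as brightness profiles rather than viewed, the new pack's tail stands about 12 mm out, so the catch holds it. It would stand 36 mm out if freed. The robot was clear of everything, with almost no force on the tool.

**Not checked:** I did not look at the whole scene again after the insertion. The earlier views showed the bystanders and the magazine in order. No check failed or disagreed. The largest tool force I read was about 24 N, during the pushes.

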